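# Load the slide tray into the flat slide reader and latch it

### The arm

A 6-joint arm with a two-finger parallel gripper is mounted at the origin on a cart in front of the work surface, level with it; the furniture and walls round the work are solid. World frame = base frame: x ahead of the robot, y to its left, z up, the work surface at z = 0. Lengths are in m, angles in rad, forces in N, time in s.
With the tool pointing down it reaches from about 0.325 to 1 m from the base axis. Payload 5.1 kg.
Tool frame: the origin (TCP) lies on the front face of the gripper's body, between the roots of the fingers; the fingertips stand 73 mm ahead of it and the grasp point (between the pads) lies 54 mm ahead of it (hold_point_z is the distance from the TCP to the grasp point, in m); x points along the fingers, y is the direction in which the jaws open and shut, and the axes are right-handed (so a half turn about x gives the same grasp; the last joint's range is limited). The gripper opens to 85 mm and grips with 20 to 120 N. Pads are 22 mm wide; open, the fingers measure 114 mm over their backs; the gripper's body (76 mm by 85 mm) begins 54 mm behind the grasp point. The pads swing forward as they close: fully open they stand 13 mm farther back than shut.
Start: joints at [-0.083, 0.124, 1.65, -0, 1.367, -0.083], TCP at [0.65, -0, 0.304] pointing down, gripper open.
Joint ranges: [-2.61, 2.61], [-1.02, 2.33], [0.03, 2.71], [-1.35, 4.49], [0.32, 2.68], [-2.91, 2.91]. Speed limits (rad/s): [2.57, 2.57, 3.14, 3.14, 3.14, 3.14].

### API

Orientations are given as a unit quaternion [x, y, z, w].
In Python, from rig import state, camera, camera_model, hand_in, hold_point_z gives the robot as it stands.
- The arm moves only by the tool send_rows, never from a script. Its argument "deltas" is a list of rows, each a list of 3 entries, a list of its own where there are three numbers: the turn, a rotation vector about the tool's x, y, z in rad, then the shift along the tool's x, y, z in mm, then the opening, from 0 (shut) to 1 (fully open). In form: [[[rx, ry, rz], [x, y, z], claw], ...]. A call has 1 to 12 rows; each row shifts and turns the commanded pose from where the row before left it, along the tool's axes as they then stand; what a row does not reach is not made up. A row lasts 1/12 s, in which the tool goes at most 41.7 mm and 7.16 degrees, less where a joint would pass 70% of its speed; a pose out of reach is approached as far as the arm can. A call with a gripper value outside its range is refused whole. The fingers move at their own pace and stop on an object; the grip force is fixed at half the most. Time passes only in rows, so rows that do not move let the fingers close. It gives the time, the measured TCP pose, the force and the opening at its end, in the units of the state.
- state(): the state, without advancing time (a new reading comes with each control period).
- camera(name): name is "scene" or "side" or "wrist"; returns (picture, depth): 420x560x3 uint8, blue, green, red; 420x560 float32, m along the optical axis (not along the pixel's ray), 0 where there is no reading.
- camera_model(name): a dict with "intrinsics" (3x3 intrinsics, pixels), "R" (3x3) and "t" (3): a world point X has camera coordinates R X + t. Camera axes: x right, y down, z forward; pixel columns grow to the right and rows downward; lengths in m; the calibration is good to about 2 mm. A picture is of the moment at which its call begins: read the wrist's pose just before it. camera_model takes no time and is no camera call; for the wrist camera it gives the pose at the moment of the call.
- hand_in(): hands the job in, once; it reports no verdict.
The state is a dict: "t": time; "q": joint angles; "joint_vel": joint speeds; "joint_efforts": joint torques, N m; "ee_pos": TCP position; "tcp_rot": TCP orientation; "wrist_force": force on the tool from outside, world axes, zero at the start; "wrist_torque": the same for the moment, N m; "opening": finger opening in m.
Only numpy, scipy, OpenCV 4.12 (cv2) and the standard library are available. Lean on these libraries where they do the work, as an engineer would, in place of code of your own. Each camera call takes 0.05 s, during which the arm holds its last target. There are 200 camera calls.

### The job

Load the slide tray into the flat slide reader: keep it level, slide its low end into the bay until you feel the spring, press it in gently until the push-push catch takes it, and let go of it. Once it has stayed in by itself, take its grip again and pull it lightly outward (a few newtons) to check that the catch really holds, then let go and leave it latched. Never force the catch, and leave the other things on the bench where they are.

Things in the scene. Friction and masses are not known exactly. Their poses are not given: they have to be found in the camera images.
- slide_tray: Grey plastic tray, 116 (x) x 92 (y) x 15 mm high, about 0.14 kg, two glass slides lying in it, an upright grip near its front (-x) end. Origin: centre of the underside; z up; x points to its rear (low) end, which goes into the reader first. It lies flat on the bench at first. A heart-shaped track for the catch pin is moulded into its hollow underside.
- tray_grip (a point): Point in the tray's upright grip, a plate 12 mm thick (along the tray's x), 44 mm wide (y), reaching from 9 to 53 mm above the tray's underside. The point is on its middle plane, 50 mm from the tray's origin towards the front, 42 mm above the underside. The tray round it is at most 15 mm high. Axes as the tray's.
- tray_rear (a point): Middle of the lower edge of the tray's rear (low) end, 58 mm from the tray's origin along its x. Axes as the tray's.
- reader: Low white and grey slide reader, fixed, 220 mm long (x from -100 to +120 mm), 132 mm wide (y), roof top 38 mm high. Origin: on the bench under the middle of the bay mouth; x into the bay, z up. x = -100 to 0: open loading shelf, floor 10 mm high, between lead-in rails 8 mm high, 112 mm apart at x = -65 and 94 mm at the mouth. From x = 0 on the roofed bay, 94 mm wide, 17.5 mm high inside.
- bay_mouth (a point): Middle of the bay mouth on the floor of the slide-way, 10 mm above the bench. Axes as the reader's. Latched, the tray's rear end is 67 mm behind it (+x). To latch, it must first be pressed some mm past that, against about 8 N; a firm stop follows at about 10 N. Let go too early, it is pushed back out to about 43 mm. Pressing a latched tray in again with about 13 N frees it.
- catch_pin: The reader's push-push catch: a small steel arm hidden under the slide-way, whose pin holds the latched tray against the ejector (about 5 N at rest, more when the tray is pulled outward or pressed against the stop; over 24 N on the pin harms it). Origin: the arm's pivot, 92.5 mm behind the mouth at bench height. Nothing to handle.
- dropper_bottle: Dropper bottle with black cap, 34 mm wide, 95 mm high, a bystander. Origin: centre of its underside.
- petri_dish: Clear dish, 63 mm across, 16 mm high, a bystander. Origin: centre of its underside.
- marker: Black marker pen, 132 mm long, 15 mm thick, lying down, a bystander. Origin: its underside, mid length.
- ejector: Two damped spring rods in the roofed bay, out of sight. Origin: at bench height below their tips, on the bay's middle line, 43.5 mm behind the mouth when no tray is in. They push the tray's rear end outward with 3 N at first, 5 N when it is latched; a rubber buffer (2 N per mm) adds to them when it is pressed further. Nothing to handle.
- beaker: Small clear beaker with a pipette standing in it, 48 mm wide, 103 mm high in all, a bystander. Origin: centre of its underside.

How it is judged:
On the way, in this order (a step that is already met when the one before it is completed fails the run):
1. the tray is in the bay, held by the catch alone, and nothing touches it (x of tray_rear in the frame of bay_mouth between 0.065 and 0.07 m and contact force between slide_tray and catch_pin above 1.5 N and contact force between each of the arm, the fingers and slide_tray below 0.05 N and linear speed of slide_tray below 0.01 m/s), for 0.3 s.
2. the latched tray is pulled outward by about 2 N or more (7 N on the catch) and stays in (x of tray_rear in the frame of bay_mouth between 0.064 and 0.07 m and contact force between slide_tray and catch_pin above 7 N and contact force between the fingers and slide_tray above 1 N), for 0.1 s.
At the end, for the whole second after the job is handed in: The tray lies level (within 0.06 rad) and still in the reader's bay, its rear end 65 to 70 mm behind the mouth, held against the ejector by the catch pin (at least 1.5 N on it) (x of tray_rear in the frame of bay_mouth between 0.065 and 0.07 m and contact force between slide_tray and catch_pin above 1.5 N and angle between slide_tray's own z axis and vertical below 0.06 rad and linear speed of slide_tray below 0.01 m/s); the robot touches nothing.
It fails at once if the catch is overloaded: more than 24 N between the tray and the catch pin (pressed or pulled too hard) (contact force between slide_tray and catch_pin above 24 N).
It fails at once if the tray is rammed against the reader with more than 60 N (contact force between slide_tray and reader above 60 N).
It fails at once if the arm or fingers push on the reader itself with more than 20 N (contact force between any of the arm, the fingers and reader above 20 N).
It fails at once if the tray is tipped more than 0.4 rad, so that the slides would slip out (angle between slide_tray's own z axis and vertical above 0.4 rad).
It fails at once if a bystander is moved more than 30 mm (distance of any of beaker, dropper_bottle, petri_dish, marker from where it was at the start of the episode above 0.03 m).
It also fails if it takes over 72 s, if anything falls off the work surface, if the arm or the gripper's body presses on something with over 40 N, if the wrist force passes 120 N, or if a joint passes its speed limit or range.

## Working session

There is one attempt and no reset: what is moved stays moved. The work goes in short steps, Python scripts to look and compute and a tool call to move; the robot and the scene stay as the last step left them, time stands still between calls to the robot, and variables do not carry over. Pictures are saved under pics/ and viewed, about 8 in all and at most 12, crops included, and the job is handed in when it is done.

Besides the shell and the picture viewer there is one more tool, called after "Call:" by a JSON object that holds its "fn" and its "kwargs", one argument or row to a line. send_rows: Moves the arm, as the interface text tells. Its arguments: {"type":"object","properties":{"deltas":{"type":"array","items":{"type":"array"}}},"required":["deltas"]}

```bash
mkdir -p pics; ls; python3 - <<'E'
from rig import *
import cv2,numpy as np
print(state(),hold_point_z)
for n in("scene","side"):
    p,d=camera(n);cv2.imwrite(f"pics/{n}0.png",p);np.save(f"{n}0.npy",d)
    print(n,camera_model(n))
E
```

```text
pics
{'t': 0.0, 'q': array([-8.26183200e-02,  1.24545943e-01,  1.65164534e+00,  3.05105343e-05,
        1.36750915e+00, -8.25909828e-02]), 'joint_vel': array([-0.00025267,  0.00037138, -0.0008798 ,  0.00013973,  0.00112426,
        0.00076783]), 'joint_efforts': array([ 3.96925461e-04, -4.23608243e+01, -3.65454090e+01,  2.94756808e-05,
        6.89593100e-03,  2.82237529e-06]), 'ee_pos': array([6.49552441e-01, 2.16908936e-06, 3.02643371e-01]), 'tcp_rot': array([ 0.4995345 ,  0.50056679, -0.50048171,  0.49941589]), 'wrist_force': array([ 0.25871462,  1.17598764, -0.92690181]), 'wrist_torque': array([0.0411333 , 0.01629837, 0.00183246]), 'opening': 0.08543578437882193} 0.0539
scene {'intrinsics': array([[545.94234741,   0.        , 281.21534428],
       [  0.        , 545.94234741, 204.07254118],
       [  0.        ,   0.        ,   1.        ]]), 'R': array([[ 0.51450169, -0.85742461,  0.01053824],
       [-0.5922749 , -0.36423073, -0.71871164],
       [ 0.62007939,  0.36353682, -0.6952284 ]]), 't': array([-0.34528332,  0.32606845,  1.06655428])}
side {'intrinsics': array([[420.91516752,   0.        , 282.326882  ],
       [  0.        , 420.91516752, 207.52456837],
       [  0.        ,   0.        ,   1.        ]]), 'R': array([[-0.95720486, -0.28927967, -0.00872548],
       [-0.16715273,  0.57720529, -0.79930846],
       [ 0.23626008, -0.76364345, -0.6008576 ]]), 't': array([0.45891006, 0.19269582, 0.69381492])}
```

View pics/scene0.png

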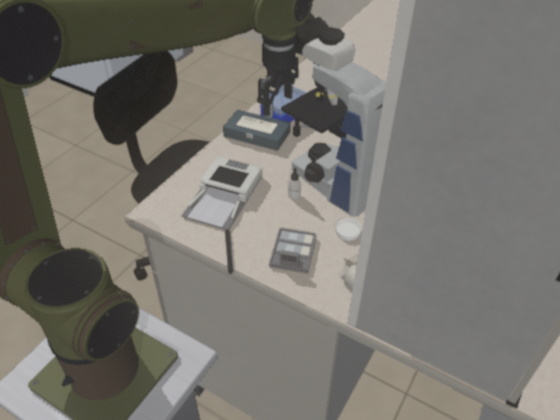

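View pics/side0.png

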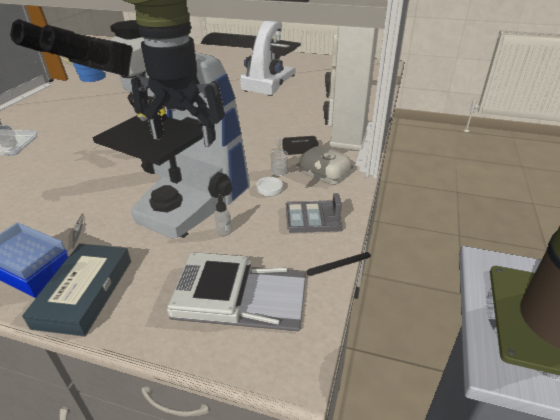

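The scene view shows the tray at about (293,250), the reader at (230,180) with its shelf towards the robot at (213,208), and the marker at (228,250). In the side view the tray is at (313,215), its grip at (337,207), the reader at (240,290) and the marker at (340,263).

```bash
cat >h.py <<'E'
from rig import *
import cv2,numpy as np
from scipy.spatial.transform import Rotation as Ro
def cloud(d,m):
    K,R,t=m["intrinsics"],m["R"],m["t"]
    v,u=np.indices(d.shape)
    c=np.stack([(u-K[0,2])/K[0,0]*d,(v-K[1,2])/K[1,1]*d,d],-1)
    X=(c-t)@R
    X[d==0]=np.nan
    return X
def pt(u,v,h,m):
    K,R,t=m["intrinsics"],m["R"],m["t"]
    r=R.T@np.linalg.inv(K)@[u,v,1]; o=-R.T@t
    return o+r*(h-o[2])/r[2]
def st():
    s=state();R=Ro.from_quat(s["tcp_rot"]).as_matrix()
    print("t",s["t"],"tcp",s["ee_pos"].round(4),"F",s["wrist_force"].round(2),"op",round(s["opening"],4))
    print("tool axes (cols x y z)\n",R.round(4)); return s,R
E
python3 - <<'E'
from h import *
for n,l in(("side",dict(tray=(305,222),gript=(337,200),traycorn=(288,230),reader=(215,280),shelf=(275,295),shelfc=(302,325),mk1=(310,271),mk2=(368,256),dish=(269,187),bottle=(222,215),beaker=(279,160))),("scene",dict(tray=(295,240),grip=(290,250),reader=(232,178),shelf=(215,208),mk=(228,250),dish=(347,231)))):
    X=cloud(np.load(n+"0.npy"),camera_model(n))
    for k,(u,v) in l.items(): print(n,k,X[v,u].round(3))
    np.save(n+"X.npy",X)
# top-down map from side cloud
st()
print(camera_model("wrist"))
p,d=camera("wrist");cv2.imwrite("pics/w0.png",p)
E
```

```text
side tray [ 0.467 -0.126  0.014]
side gript [ 0.409 -0.168  0.054]
side traycorn [ 0.499 -0.107 -0.   ]
side reader [0.569 0.103 0.04 ]
side shelf [0.468 0.082 0.012]
side shelfc [ 0.409  0.122 -0.   ]
side mk1 [0.423 0.01  0.013]
side mk2 [ 0.326 -0.066  0.008]
side dish [ 0.58  -0.226  0.017]
side bottle [ 0.622 -0.053  0.054]
side beaker [ 0.579 -0.303  0.047]
scene tray [ 0.484 -0.15   0.012]
scene grip [ 0.451 -0.156  0.011]
scene reader [0.568 0.089 0.035]
scene shelf [0.474 0.077 0.01 ]
scene mk [ 0.378 -0.03   0.007]
scene dish [ 0.571 -0.245  0.017]
t 0.1 tcp [0.6496 0.     0.3028] F [-0.35  0.57 -0.17] op 0.0855
tool axes (cols x y z)
 [[-1.9e-03  1.0e+00  0.0e+00]
 [ 2.0e-04  0.0e+00 -1.0e+00]
 [-1.0e+00 -1.9e-03 -2.0e-04]]
{'intrinsics': array([[298.08884108,   0.        , 278.14802708],
       [  0.        , 298.08884108, 209.79559283],
       [  0.        ,   0.        ,   1.        ]]), 'R': array([[ 9.99998532e-01,  4.00249860e-04, -1.66602856e-03],
       [ 9.05899762e-04, -9.48825478e-01,  3.15799608e-01],
       [-1.45437160e-03, -3.15800654e-01, -9.48824447e-01]]), 't': array([-0.64871036, -0.04135184,  0.37965908])}
```

View pics/w0.png

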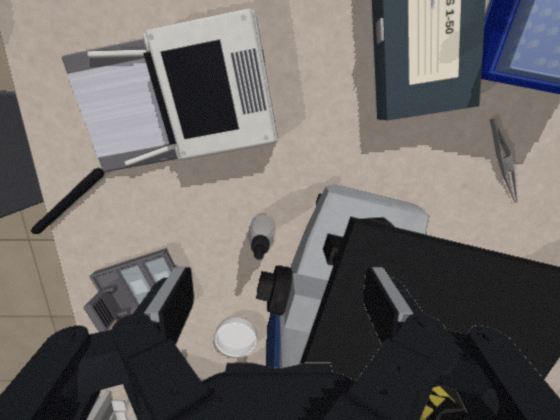

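The wrist view shows the reader's roof corners at (145,25), (255,10), (275,142) and (180,158), with its shelf to the left. The tray is at (135,285), its grip at the lower left (100,310) and partly hidden by a finger. I'll move over the tray for a clear view.

Call:
{"fn": "send_rows", "kwargs": {
  "deltas": [
    [[0,0,0],[0,-30,20],1],
    [[0,0,0],[0,-30,20],1],
    [[0,0,0],[0,-30,20],1],
    [[0,0,0],[0,-30,20],1],
    [[0,0,0],[0,-30,20],1],
    [[0,0,0],[0,-30,20],1],
    [[0,0,0],[0,-20,20],1],
    [[0,0,0],[0,0,0],1],
    [[0,0,0],[0,0,0],1]
  ]
}}

```text
t: 0.9
ee_pos: [0.4492, -0.1407, 0.3039]
tcp_rot: [0.501, 0.499, -0.5, 0.5]
wrist_force: [-0.1, -0.3, -1.2]
opening: 0.0854
```

```bash
python3 - <<'E'
from h import *
s,R=st()
m=camera_model("wrist");p,d=camera("wrist");cv2.imwrite("pics/w1.png",p)
X=cloud(d,m);np.save("w1X.npy",X);np.savez("w1m.npz",**m)
z=X[...,2]
print("table z",np.nanmedian(z[150:250,:]))
a=[m for m in [(z>0.03)&(z<0.07)]][0]
ys=X[...,1]
E
```

```text
t 0.9 tcp [ 0.4492 -0.1407  0.3039] F [-0.06 -0.3  -1.15] op 0.0854
tool axes (cols x y z)
 [[ 6.0e-04  1.0e+00 -2.5e-03]
 [ 0.0e+00 -2.5e-03 -1.0e+00]
 [-1.0e+00  6.0e-04 -0.0e+00]]
table z -0.0005800447092138828
```

View pics/w1.png

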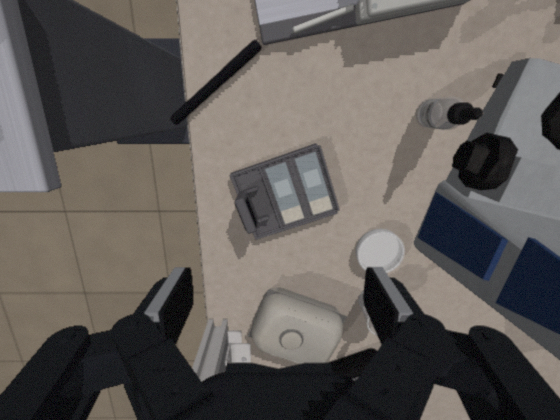

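The tray is fully in view: rim corners at about (231,174), (319,145), (338,208) and (254,240), with the grip plate at (248,210). I'll fit its pose and then view the reader from straight above.

Call:
{"fn": "send_rows", "kwargs": {
  "deltas": [
    [[0,0,0],[0,20,-28],1],
    [[0,0,0],[0,20,-28],1],
    [[0,0,0],[0,20,-28],1],
    [[0,0,0],[0,20,-28],1],
    [[0,0,0],[0,0,-28],1],
    [[0,0,0],[0,0,0],1],
    [[0,0,0],[0,0,0],1]
  ]
}}

```text
t: 1.53
ee_pos: [0.5306, 0.0021, 0.3034]
tcp_rot: [0.499, 0.501, -0.499, 0.501]
wrist_force: [-0.5, 0.2, -0.2]
opening: 0.0853
```

```bash
python3 - <<'E'
from h import *
s,R=st()
m=camera_model("wrist");p,d=camera("wrist");cv2.imwrite("pics/w2.png",p)
X2=cloud(d,m);np.save("w2X.npy",X2);np.savez("w2m.npz",**m)
X1=np.load("w1X.npy")
def rect(P,name):
    (c,sz,a)=cv2.minAreaRect((P[:,:2]*1000).astype(np.float32));b=cv2.boxPoints((c,sz,a))
    print(name,len(P),"c",np.round(c,1),"sz",np.round(sz,1),"ang",round(a,2),"z",np.percentile(P[:,2],[5,50,95]).round(4))
def comp(X,lo,hi,seed):
    mk=((X[...,2]>lo)&(X[...,2]<hi)).astype(np.uint8)
    n,l=cv2.connectedComponents(mk,connectivity=4)
    sx=np.nanargmin(np.nansum((X[...,:2]-seed)**2,-1)+1e3*(mk==0)); return X[l==l.flat[sx]]
rect(comp(X1,.007,.07,(.47,-.13)),"tray")
rect(comp(X1,.009,.07,(.47,-.13)),"tray9")
rect(comp(X1,.035,.07,(.41,-.165)),"grip")
rect(comp(X1,.046,.07,(.41,-.165)),"griptop")
rect(comp(X2,.030,.045,(.57,.1)),"roof")
rect(comp(X2,.034,.045,(.57,.1)),"roof34")
rect(comp(X2,.005,.05,(.57,.1)),"reader all")
Xs=np.load("sideX.npy")
rect(comp(Xs,.030,.045,(.57,.1)),"roof side")
rect(comp(Xs,.005,.05,(.57,.1)),"reader side")
rect(comp(Xs,.007,.07,(.47,-.13)),"tray side")
E
```

```text
t 1.5333 tcp [0.5306 0.0021 0.3034] F [-0.47  0.21 -0.17] op 0.0853
tool axes (cols x y z)
 [[-0.0012  1.      0.0044]
 [-0.      0.0044 -1.    ]
 [-1.     -0.0012 -0.    ]]
tray 6861 c [ 458.7 -158.1] sz [115.9  92.5] ang 19.02 z [0.0094 0.0119 0.05  ]
tray9 6732 c [ 458.7 -158.1] sz [115.9  92.5] ang 19.02 z [0.0096 0.0119 0.0503]
grip 494 c [ 411.3 -173.9] sz [13.6 43.2] ang 19.29 z [0.0393 0.0515 0.0529]
griptop 419 c [ 411.3 -174. ] sz [13.6 43. ] ang 19.29 z [0.0488 0.0517 0.053 ]
roof 14560 c [576.8 101.9] sz [118.4 132.1] ang 10.21 z [0.0338 0.0371 0.0387]
roof34 13755 c [580.7 102.6] sz [109.2 131.1] ang 10.2 z [0.0356 0.0372 0.0387]
reader all 24983 c [527.8  93.1] sz [218.  132.1] ang 10.21 z [0.0085 0.0359 0.0384]
roof side 3883 c [575.7 101.5] sz [117.8 133.5] ang 9.84 z [0.0336 0.0384 0.0402]
reader side 8232 c [527.9  93.3] sz [219.9 134.1] ang 9.97 z [0.0093 0.0244 0.0397]
tray side 1630 c [ 458.  -158.8] sz [116.2  96.4] ang 18.77 z [0.0099 0.0134 0.0491]
```

View pics/w2.png

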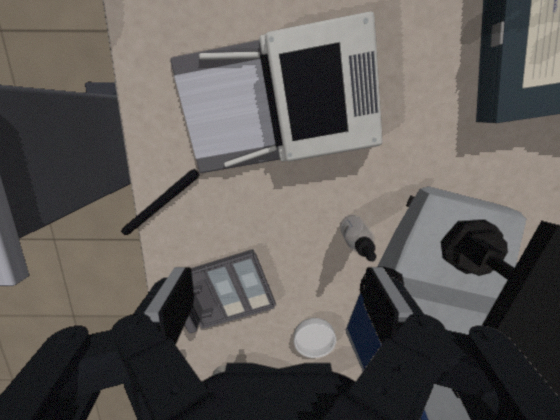

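Tray: centre (458.7, -158.1) mm, yaw 19.0°, and the grip centre found from the depth data agrees. Reader: origin (518.0, 91.4) mm, yaw 10.15°, with wrist and side views agreeing. In w2 the mouth edge runs from (263,38) to (284,160) and nothing stands on the shelf. I'll go above the grip.

Call:
{"fn": "send_rows", "kwargs": {
  "deltas": [
    [[-0.1093,0,0],[0,0,0],0.5],
    [[-0.1093,0,0],[0,0,0],0.5],
    [[-0.1093,0,0],[0,0,0],0.5],
    [[0,0,0],[22,-24.3,18.2],0.5],
    [[0,0,0],[22,-24.3,18.2],0.5],
    [[0,0,0],[22,-24.3,18.2],0.5],
    [[0,0,0],[22,-24.3,18.2],0.5],
    [[0,0,0],[22,-24.3,18.2],0.5],
    [[0,0,0],[22,-24.3,18.2],0.5],
    [[0,0,0],[21,-24.3,18.2],0.5],
    [[0,0,0],[0,0,0],0.5],
    [[0,0,0],[0,0,0],0.5]
  ]
}}

```text
t: 2.58
ee_pos: [0.4083, -0.1766, 0.1496]
tcp_rot: [0.413, 0.575, -0.413, 0.573]
wrist_force: [0.4, -0.8, 1.3]
opening: 0.0425
```

```bash
cat >>h.py <<'E'
def to(p,yaw):
    "tool-axis shift (mm) and turn to reach TCP p (m), tool down, jaw axis at yaw (deg)"
    s,R=st();c,sn=np.cos(np.radians(yaw)),np.sin(np.radians(yaw))
    G=np.array([[0,c,sn],[0,sn,-c],[-1,0,0.]])
    print("turn",Ro.from_matrix(R.T@G).as_rotvec().round(4),"shift now-axes",(R.T@(np.array(p)-s["ee_pos"])*1000).round(2),"shift goal-axes",(G.T@(np.array(p)-s["ee_pos"])*1000).round(2))
E
python3 -c "
from h import *
to((.4113,-.174,.096),19.05)"
```

```text
t 2.5833 tcp [ 0.4083 -0.1766  0.1496] F [ 0.36 -0.78  1.33] op 0.0425
tool axes (cols x y z)
 [[-0.0024  0.9482  0.3178]
 [ 0.0015  0.3178 -0.9482]
 [-1.     -0.0018 -0.0022]]
turn [-0.0091 -0.0022  0.0018] shift now-axes [53.55  3.79 -1.37] shift goal-axes [53.55  3.7  -1.45]
```

Call:
{"fn": "send_rows", "kwargs": {
  "deltas": [
    [[-0.009,-0.002,0.002],[8,3.7,-1.4],0.5],
    [[0,0,0],[15,0,0],0.5],
    [[0,0,0],[15,0,0],0.5],
    [[0,0,0],[15,0,0],0.5],
    [[0,0,0],[0,0,0],0.5],
    [[0,0,0],[0,0,0],0.5]
  ]
}}

```text
t: 3.08
ee_pos: [0.4138, -0.1722, 0.098]
tcp_rot: [0.409, 0.576, -0.408, 0.578]
wrist_force: [0.2, -0.2, 0.1]
opening: 0.0431
```

```bash
python3 -c "
from h import *
to((.4113,-.174,.096),19.05)
p,d=camera('wrist');cv2.imwrite('pics/w3.png',p)"
```

```text
t 3.0833 tcp [ 0.4138 -0.1722  0.098 ] F [ 0.17 -0.23  0.06] op 0.0431
tool axes (cols x y z)
 [[ 2.400e-03  9.432e-01  3.323e-01]
 [-9.000e-04  3.323e-01 -9.432e-01]
 [-1.000e+00  1.900e-03  1.700e-03]]
turn [ 0.0062  0.0017 -0.0019] shift now-axes [ 2.   -2.98  0.84] shift goal-axes [ 2.01 -2.97  0.86]
```

View pics/w3.png

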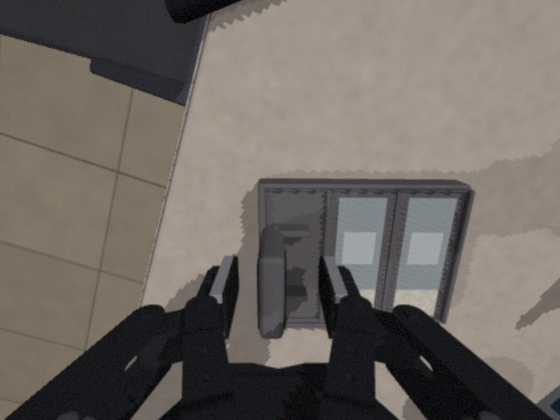

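The grip plate at (272,280) is between the pads (235 and 322) and roughly centred, with the tray edges square to the jaws. I'll check the pose has settled, then close.

Call:
{"fn": "send_rows", "kwargs": {
  "deltas": [
    [[0,0,0],[2,0,0],0.5],
    [[0,0,0],[0,0,0],0.5],
    [[0,0,0],[0,0,0],0.5]
  ]
}}

```text
t: 3.38
ee_pos: [0.4137, -0.1731, 0.0968]
tcp_rot: [0.409, 0.575, -0.409, 0.578]
wrist_force: [0.1, -0.5, -0.4]
opening: 0.0428
```

```bash
python3 -c "
from h import *
to((.4113,-.174,.096),19.05)"
```

```text
t 3.3833 tcp [ 0.4137 -0.1731  0.0968] F [ 0.14 -0.54 -0.37] op 0.0428
tool axes (cols x y z)
 [[ 0.004   0.9437  0.3308]
 [-0.0021  0.3309 -0.9437]
 [-1.      0.0031  0.0033]]
turn [ 0.0047  0.0033 -0.0031] shift now-axes [ 0.78 -2.6   0.02] shift goal-axes [ 0.78 -2.6   0.03]
```

Call:
{"fn": "send_rows", "kwargs": {
  "deltas": [
    [[0.004,0.003,-0.003],[0,-2.5,0],0.5],
    [[0,0,0],[0,0,0],0.5],
    [[0,0,0],[0,0,0],0.3],
    [[0,0,0],[0,0,0],0],
    [[0,0,0],[0,0,0],0],
    [[0,0,0],[0,0,0],0],
    [[0,0,0],[0,0,0],0],
    [[0,0,0],[0,0,0],0]
  ]
}}

```text
t: 4.05
ee_pos: [0.411, -0.1739, 0.0961]
tcp_rot: [0.41, 0.576, -0.41, 0.576]
wrist_force: [0.1, -0.4, 1.5]
opening: 0.0113
```

```bash
python3 -c "
from h import *
to((.4113,-.174,.096),19.05)"
```

```text
t 4.05 tcp [ 0.411  -0.1739  0.0961] F [ 0.13 -0.37  1.46] op 0.0113
tool axes (cols x y z)
 [[-9.000e-04  9.451e-01  3.267e-01]
 [ 3.000e-04  3.267e-01 -9.451e-01]
 [-1.000e+00 -7.000e-04 -6.000e-04]]
turn [ 0.0004 -0.0006  0.0007] shift now-axes [0.11 0.3  0.19] shift goal-axes [0.11 0.3  0.19]
```

Gripped (opening 11.3 mm). I'll lift it 60 mm, carry it over in front of the bay and turn it to the reader's yaw.

Call:
{"fn": "send_rows", "kwargs": {
  "deltas": [
    [[0,0,0],[-15,0,0],0],
    [[0,0,0],[-22,0,0],0],
    [[0,0,0],[-23,0,0],0],
    [[0,0,0],[0,8.9,-29.2],0],
    [[0,0,0],[0,8.9,-29.2],0],
    [[0,0,0],[0,8.9,-29.2],0],
    [[0,0,0],[0,8.9,-29.2],0],
    [[0,0,0],[0,8.9,-29.2],0],
    [[0,0,0],[0,8.9,-29.2],0],
    [[0,0,0],[0,8.9,-29.2],0],
    [[0,0,0],[0,8.9,-29.2],0]
  ]
}}

```text
t: 4.97
ee_pos: [0.401, 0.0716, 0.1556]
tcp_rot: [0.41, 0.577, -0.411, 0.575]
wrist_force: [-0.0, 0.2, -0.6]
opening: 0.0113
```

Call:
{"fn": "send_rows", "kwargs": {
  "deltas": [
    [[0.078,0,0],[0,0,0],0],
    [[0.077,0,0],[0,0,0],0],
    [[0,0,0],[0,0,0],0],
    [[0,0,0],[0,0,0],0],
    [[0,0,0],[0,0,0],0]
  ]
}}

```text
t: 5.38
ee_pos: [0.4016, 0.07, 0.1557]
tcp_rot: [0.453, 0.543, -0.454, 0.542]
wrist_force: [1.1, 0.4, -0.3]
opening: 0.0109
```

```bash
python3 - <<'E'
from h import *
to((.4019,.0706,.107),10.15)
m=camera_model("wrist");p,d=camera("wrist");cv2.imwrite("pics/w4.png",p)
np.save("w4X.npy",cloud(d,m))
ms=camera_model("side");ps,ds=camera("side");np.save("s4X.npy",cloud(ds,ms))
cv2.imwrite("pics/s4.png",cv2.resize(ps[120:360,130:450],(800,600)))
X=cloud(ds,ms)
for n,X in(("side",X),("wrist",cloud(d,m))):
    z=X[...,2];k=(z>.06)&(z<.085)&(abs(X[...,0]-.45)<.1)&(abs(X[...,1]-.08)<.08)
    l=cv2.connectedComponents(k.astype(np.uint8),connectivity=4)[1]
    if k.any():
        b=np.bincount(l[k]).argmax();P=X[l==b]
        r=cv2.minAreaRect((P[:,:2]*1000).astype(np.float32));print(n,len(P),r,np.percentile(P[:,2],[5,50,95]))
        A=np.c_[P[:,:2],np.ones(len(P))];print("plane",np.linalg.lstsq(A,P[:,2],rcond=None)[0])
E
```

```text
t 5.3833 tcp [0.4016 0.07   0.1557] F [ 1.08  0.43 -0.32] op 0.0109
tool axes (cols x y z)
 [[-2.000e-03  9.840e-01  1.781e-01]
 [ 5.000e-04  1.781e-01 -9.840e-01]
 [-1.000e+00 -1.900e-03 -9.000e-04]]
turn [ 0.0019 -0.0009  0.0019] shift now-axes [48.74  0.5  -0.49] shift goal-axes [48.74  0.41 -0.54]
side 2840 ((450.3624267578125, 77.1358871459961), (115.5390853881836, 95.39360046386719), 10.13191032409668) [0.065656   0.07268321 0.07578153]
plane [-2.94244074e-07 -2.95005737e-02  7.49234121e-02]
wrist 24406 ((450.8452453613281, 78.24805450439453), (116.64071655273438, 92.41522216796875), 10.087420463562012) [0.06905545 0.07148126 0.07408017]
plane [-0.00049489 -0.00898522  0.07241789]
```

View pics/w4.png

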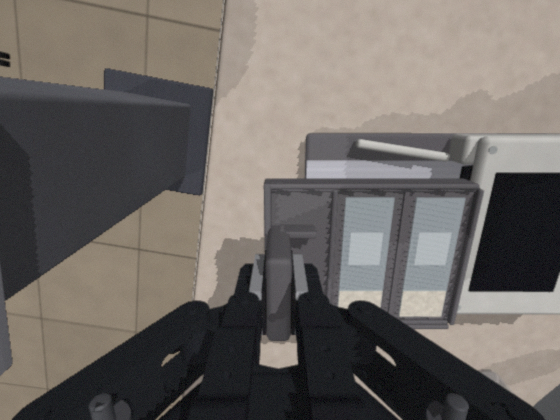

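The tray hangs level above the shelf at yaw 10.09°, in line with the bay but about 0.8 mm to the -y side. The wrist view shows its rear edge at x≈478, close to the mouth. I'll back off 10 mm, correct sideways and lower it to just above the shelf floor.

Call:
{"fn": "send_rows", "kwargs": {
  "deltas": [
    [[0.002,-0.001,0.002],[0,-10,-0.8],0],
    [[0,0,0],[15,0,0],0],
    [[0,0,0],[15,0,0],0],
    [[0,0,0],[10,0,0],0],
    [[0,0,0],[5,0,0],0],
    [[0,0,0],[2,0,0],0],
    [[0,0,0],[0,0,0],0],
    [[0,0,0],[0,0,0],0]
  ]
}}

```text
t: 6.15
ee_pos: [0.3924, 0.0692, 0.1096]
tcp_rot: [0.455, 0.542, -0.454, 0.542]
wrist_force: [-0.6, 0.3, -0.9]
opening: 0.0115
```

```bash
python3 - <<'E'
from h import *
to((.3920,.0694,.1066),10.15)
m=camera_model("wrist");p,d=camera("wrist");X=cloud(d,m);z=X[...,2]
k=(z>.017)&(z<.030)&(abs(X[...,0]-.44)<.1)&(abs(X[...,1]-.08)<.075)
l=cv2.connectedComponents(k.astype(np.uint8),connectivity=4)[1]
P=X[l==np.bincount(l[k]).argmax()]
print(len(P),cv2.minAreaRect((P[:,:2]*1000).astype(np.float32)),np.percentile(P[:,2],[5,50,95]))
u=np.array([np.cos(np.radians(10.15)),np.sin(np.radians(10.15))]);n=np.array([-u[1],u[0]])
V=X[...,:2]-[.518,.0914];a=V@u;b=V@n
f=(a>-.09)&(a<-.03)&(abs(b-.0505)<.003);print("shelf z",np.nanpercentile(z[f],[10,50,90]),f.sum())
w2=np.load("w2X.npy");V=w2[...,:2]-[.518,.0914];a=V@u;b=V@n
f=(a>-.09)&(a<-.03)&(abs(b)<.03);print("shelf w2 z",np.nanpercentile(w2[...,2][f],[10,50,90]))
cv2.imwrite("pics/w5.png",p)
E
```

```text
t 6.15 tcp [0.3924 0.0692 0.1096] F [-0.57  0.29 -0.88] op 0.0115
tool axes (cols x y z)
 [[ 1.600e-03  9.846e-01  1.750e-01]
 [-0.000e+00  1.750e-01 -9.846e-01]
 [-1.000e+00  1.600e-03  3.000e-04]]
turn [-0.0012  0.0003 -0.0016] shift now-axes [ 2.98 -0.32 -0.27] shift goal-axes [ 2.99 -0.31 -0.27]
23869 ((451.976318359375, 73.61897277832031), (135.01881408691406, 103.26345825195312), 10.194169998168945) [0.02309097 0.02550259 0.02787424]
shelf z [0.00866704 0.00938935 0.0103213 ] 1080
shelf w2 z [0.00845179 0.00941959 0.01039904]
```

View pics/w5.png

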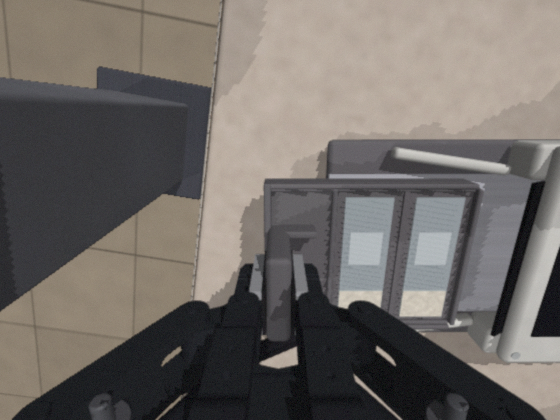

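The tray hovers 3–4 mm above the shelf floor, parallel to it, with the upper rail at (395–510,155–170) and the lower rail at (470–500,325–345). I'll check the mouth's centre line from the rails in the earlier wrist data.

```bash
python3 - <<'E'
from h import *
u=np.array([np.cos(np.radians(10.15)),np.sin(np.radians(10.15))]);n=np.array([-u[1],u[0]])
for nm in("w2X","sideX","w4X"):
    X=np.load(nm+".npy");V=X[...,:2]-[.518,.0914];a=V@u*1e3;b=V@n*1e3;z=X[...,2]
    for lo in(-60,-50,-40,-30,-20,-10):
        k=(a>lo)&(a<lo+8)&(z>.015)&(z<.021)&(abs(b)<66)
        L=b[k&(b>30)];R=b[k&(b<-30)]
        print(nm,lo,"inner L",np.percentile(L,3).round(1) if len(L) else None,"R",np.percentile(R,97).round(1) if len(R) else None,"outer",np.percentile(L,97).round(1) if len(L) else None,np.percentile(R,3).round(1) if len(R) else None)
E
```

```text
w2X -60 inner L 55.5 R -55.7 outer 60.8 -61.4
w2X -50 inner L 53.8 R -54.2 outer 59.1 -59.5
w2X -40 inner L 52.4 R -52.7 outer 58.5 -58.5
w2X -30 inner L 51.0 R -51.2 outer 56.7 -56.7
w2X -20 inner L 49.3 R -49.8 outer 54.8 -55.5
w2X -10 inner L 47.8 R -48.3 outer 53.2 -54.1
sideX -60 inner L 55.3 R -55.8 outer 61.5 -61.0
sideX -50 inner L 53.4 R -53.9 outer 59.4 -59.1
sideX -40 inner L 52.2 R -52.7 outer 58.8 -57.8
sideX -30 inner L 51.4 R -50.7 outer 55.9 -58.1
sideX -20 inner L 49.2 R -49.3 outer 54.7 -56.7
sideX -10 inner L 46.9 R -47.3 outer 53.4 -52.3
w4X -60 inner L 55.5 R None outer 61.4 None
w4X -50 inner L 54.1 R None outer 59.7 None
w4X -40 inner L 52.8 R None outer 58.2 None
w4X -30 inner L 50.8 R None outer 56.9 None
w4X -20 inner L 49.4 R None outer 55.5 None
w4X -10 inner L 48.0 R None outer 53.7 None
```

The rails are symmetric about my reader line to within 0.2 mm. I'll lower to about 0.7 mm above the floor and slide in until the rear is just inside the mouth.

Call:
{"fn": "send_rows", "kwargs": {
  "deltas": [
    [[-0.001,0,-0.0015],[2.8,0,-0.1],0],
    [[0,0,0],[0,0,0],0],
    [[0,0,0],[0,5,0],0],
    [[0,0,0],[0,5,0],0],
    [[0,0,0],[0,5,0],0],
    [[0,0,0],[0,3,0],0],
    [[0,0,0],[0,3,0],0],
    [[0,0,0],[0,3,0],0],
    [[0,0,0],[0,0,0],0],
    [[0,0,0],[0,0,0],0]
  ]
}}

```text
t: 7.03
ee_pos: [0.4156, 0.0736, 0.1062]
tcp_rot: [0.454, 0.542, -0.454, 0.542]
wrist_force: [-0.0, -0.4, -0.6]
opening: 0.011
```

```bash
cat >>h.py <<'E'
U=np.array([np.cos(np.radians(10.15)),np.sin(np.radians(10.15)),0]);N=np.array([-U[1],U[0],0])
def rd():
    s,R=st();v=s["ee_pos"]-[.518,.0914,0];F=s["wrist_force"]
    print("rear x %.2f  y %.2f mm  under z %.2f  F along %.2f lat %.2f z %.2f  Tq"%((v@U)*1e3+108,v@N*1e3,s["ee_pos"][2]*1e3-96.1,F@U,F@N,F[2]),s["wrist_torque"].round(2),"yaw",np.degrees(np.arctan2(R[1,1],R[0,1])).round(2))
E
python3 -c "
from h import *
rd()"
```

```text
t 7.0333 tcp [0.4156 0.0736 0.1062] F [-0.04 -0.39 -0.62] op 0.011
tool axes (cols x y z)
 [[-9.000e-04  9.844e-01  1.760e-01]
 [-3.000e-04  1.760e-01 -9.844e-01]
 [-1.000e+00 -9.000e-04  1.000e-04]]
rear x 4.04  y 0.50 mm  under z 10.13  F along -0.11 lat -0.37 z -0.62  Tq [-0.03  0.06 -0.04] yaw 10.14
```

Rear 4 mm inside, no force. Continue to x ≈ 39.

Call:
{"fn": "send_rows", "kwargs": {
  "deltas": [
    [[0,0,0],[0,4,0.2],0],
    [[0,0,0],[0,4,0.2],0],
    [[0,0,0],[0,4,0],0],
    [[0,0,0],[0,4,0],0],
    [[0,0,0],[0,4,0],0],
    [[0,0,0],[0,4,0],0],
    [[0,0,0],[0,4,0],0],
    [[0,0,0],[0,4,0],0],
    [[0,0,0],[0,3,0],0],
    [[0,0,0],[0,0,0],0],
    [[0,0,0],[0,0,0],0]
  ]
}}

```text
t: 7.95
ee_pos: [0.4501, 0.0794, 0.1062]
tcp_rot: [0.454, 0.542, -0.454, 0.542]
wrist_force: [0.2, 0.3, -1.3]
opening: 0.011
```

```bash
python3 -c "
from h import *
rd()"
```

```text
t 7.95 tcp [0.4501 0.0794 0.1062] F [ 0.19  0.32 -1.34] op 0.011
tool axes (cols x y z)
 [[-9.000e-04  9.844e-01  1.760e-01]
 [-3.000e-04  1.760e-01 -9.844e-01]
 [-1.000e+00 -9.000e-04  1.000e-04]]
rear x 39.05  y 0.12 mm  under z 10.10  F along 0.25 lat 0.28 z -1.34  Tq [0.   0.07 0.01] yaw 10.14
```

Call:
{"fn": "send_rows", "kwargs": {
  "deltas": [
    [[0,0,0],[0,2,0],0],
    [[0,0,0],[0,2,0],0],
    [[0,0,0],[0,2,0],0],
    [[0,0,0],[0,2,0],0],
    [[0,0,0],[0,2,0],0],
    [[0,0,0],[0,2,0],0],
    [[0,0,0],[0,2,0],0],
    [[0,0,0],[0,2,0],0],
    [[0,0,0],[0,2,0],0],
    [[0,0,0],[0,2,0],0],
    [[0,0,0],[0,0,0],0],
    [[0,0,0],[0,0,0],0]
  ]
}}

```text
t: 8.95
ee_pos: [0.4691, 0.0827, 0.1061]
tcp_rot: [0.453, 0.543, -0.455, 0.542]
wrist_force: [-5.6, -1.0, 3.0]
opening: 0.0108
```

```bash
python3 -c "
from h import *
rd()"
```

```text
t 8.95 tcp [0.4691 0.0827 0.1061] F [-5.62 -1.04  3.01] op 0.0108
tool axes (cols x y z)
 [[-3.200e-03  9.844e-01  1.761e-01]
 [-7.000e-04  1.761e-01 -9.844e-01]
 [-1.000e+00 -3.300e-03  1.000e-04]]
rear x 58.32  y 0.08 mm  under z 10.05  F along -5.71 lat -0.03 z 3.01  Tq [-0.07  0.65  0.05] yaw 10.14
```

Call:
{"fn": "send_rows", "kwargs": {
  "deltas": [
    [[0,0,0.003],[-0.1,1,0],0],
    [[0,0,0],[0,1,0],0],
    [[0,0,0],[0,1,0],0],
    [[0,0,0],[0,1,0],0],
    [[0,0,0],[0,1,0],0],
    [[0,0,0],[0,1,0],0],
    [[0,0,0],[0,0,0],0],
    [[0,0,0],[0,0,0],0],
    [[0,0,0],[0,0,0],0]
  ]
}}

```text
t: 9.7
ee_pos: [0.4745, 0.0837, 0.1061]
tcp_rot: [0.453, 0.543, -0.454, 0.542]
wrist_force: [-6.5, -0.7, 4.3]
opening: 0.0114
```

```bash
python3 -c "
from h import *
rd()"
```

```text
t 9.7 tcp [0.4745 0.0837 0.1061] F [-6.48 -0.7   4.33] op 0.0114
tool axes (cols x y z)
 [[-1.900e-03  9.844e-01  1.760e-01]
 [-3.000e-04  1.760e-01 -9.844e-01]
 [-1.000e+00 -2.000e-03 -0.000e+00]]
rear x 63.79  y 0.13 mm  under z 10.01  F along -6.50 lat 0.45 z 4.33  Tq [-0.2   0.98  0.02] yaw 10.14
```

Call:
{"fn": "send_rows", "kwargs": {
  "deltas": [
    [[0,0,0.003],[-0.4,0,0],0],
    [[0,0,0],[0,1,0],0],
    [[0,0,0],[0,1,0],0],
    [[0,0,0],[0,1,0],0],
    [[0,0,0],[0,1,0],0],
    [[0,0,0],[0,0,0],0],
    [[0,0,0],[0,0,0],0]
  ]
}}

```text
t: 10.28
ee_pos: [0.4781, 0.0844, 0.1061]
tcp_rot: [0.454, 0.542, -0.454, 0.542]
wrist_force: [-6.9, -0.9, 2.8]
opening: 0.0108
```

```bash
python3 -c "
from h import *
rd()"
```

```text
t 10.2833 tcp [0.4781 0.0844 0.1061] F [-6.85 -0.85  2.77] op 0.0108
tool axes (cols x y z)
 [[ 4.000e-04  9.844e-01  1.761e-01]
 [ 1.000e-04  1.761e-01 -9.844e-01]
 [-1.000e+00  4.000e-04 -1.000e-04]]
rear x 67.51  y 0.16 mm  under z 10.03  F along -6.90 lat 0.37 z 2.77  Tq [-0.2   1.02 -0.03] yaw 10.14
```

Call:
{"fn": "send_rows", "kwargs": {
  "deltas": [
    [[0,0,0],[-0.2,0.7,0],0],
    [[0,0,0],[0,0.7,0],0],
    [[0,0,0],[0,0,0],0],
    [[0,0,0],[0,0,0],0]
  ]
}}

```text
t: 10.62
ee_pos: [0.4794, 0.0846, 0.1061]
tcp_rot: [0.454, 0.542, -0.454, 0.542]
wrist_force: [-5.5, -1.5, 1.6]
opening: 0.0112
```

```bash
python3 -c "
from h import *
rd()"
```

```text
t 10.6167 tcp [0.4794 0.0846 0.1061] F [-5.48 -1.45  1.56] op 0.0112
tool axes (cols x y z)
 [[ 2.000e-04  9.844e-01  1.761e-01]
 [ 1.000e-04  1.761e-01 -9.844e-01]
 [-1.000e+00  2.000e-04 -0.000e+00]]
rear x 68.82  y 0.14 mm  under z 10.02  F along -5.65 lat -0.46 z 1.56  Tq [-0.19  0.94 -0.02] yaw 10.14
```

Call:
{"fn": "send_rows", "kwargs": {
  "deltas": [
    [[0,0,0],[0,0.7,0],0],
    [[0,0,0],[0,0.7,0],0],
    [[0,0,0],[0,0,0],0],
    [[0,0,0],[0,0,0],0]
  ]
}}

```text
t: 10.95
ee_pos: [0.4808, 0.0849, 0.1062]
tcp_rot: [0.454, 0.542, -0.454, 0.542]
wrist_force: [-6.3, -1.6, 1.5]
opening: 0.0112
```

```bash
python3 -c "
from h import *
rd()"
```

```text
t 10.95 tcp [0.4808 0.0849 0.1062] F [-6.28 -1.59  1.47] op 0.0112
tool axes (cols x y z)
 [[ 2.000e-04  9.844e-01  1.761e-01]
 [ 1.000e-04  1.761e-01 -9.844e-01]
 [-1.000e+00  2.000e-04 -0.000e+00]]
rear x 70.21  y 0.16 mm  under z 10.05  F along -6.46 lat -0.46 z 1.47  Tq [-0.13  0.98  0.01] yaw 10.14
```

Call:
{"fn": "send_rows", "kwargs": {
  "deltas": [
    [[0,0,0],[0,0.6,0],0],
    [[0,0,0],[0,0.6,0],0],
    [[0,0,0],[0,0,0],0],
    [[0,0,0],[0,0,0],0]
  ]
}}

```text
t: 11.28
ee_pos: [0.4817, 0.085, 0.1061]
tcp_rot: [0.454, 0.542, -0.454, 0.542]
wrist_force: [-6.4, -1.3, 3.2]
opening: 0.0107
```

```bash
python3 -c "
from h import *
rd()"
```

```text
t 11.2833 tcp [0.4817 0.085  0.1061] F [-6.41 -1.31  3.19] op 0.0107
tool axes (cols x y z)
 [[-8.000e-04  9.844e-01  1.760e-01]
 [-0.000e+00  1.760e-01 -9.844e-01]
 [-1.000e+00 -8.000e-04 -1.000e-04]]
rear x 71.12  y 0.15 mm  under z 10.01  F along -6.54 lat -0.16 z 3.19  Tq [-0.22  1.12  0.02] yaw 10.14
```

Call:
{"fn": "send_rows", "kwargs": {
  "deltas": [
    [[0,0,0.001],[-0.2,0.5,0],0],
    [[0,0,0],[0,0.3,0],0],
    [[0,0,0],[0,0,0],0],
    [[0,0,0],[0,0,0],0]
  ]
}}

```text
t: 11.62
ee_pos: [0.4823, 0.0852, 0.1061]
tcp_rot: [0.454, 0.542, -0.454, 0.542]
wrist_force: [-7.0, -1.9, 2.4]
opening: 0.0109
```

```bash
python3 -c "
from h import *
rd()"
```

```text
t 11.6167 tcp [0.4823 0.0852 0.1061] F [-6.98 -1.94  2.4 ] op 0.0109
tool axes (cols x y z)
 [[-1.000e-04  9.844e-01  1.761e-01]
 [ 1.000e-04  1.761e-01 -9.844e-01]
 [-1.000e+00 -1.000e-04 -1.000e-04]]
rear x 71.76  y 0.19 mm  under z 10.03  F along -7.22 lat -0.68 z 2.40  Tq [-0.2   1.14 -0.03] yaw 10.14
```

Call:
{"fn": "send_rows", "kwargs": {
  "deltas": [
    [[0,0,0],[0,0.5,0],0],
    [[0,0,0],[0,0.3,0],0],
    [[0,0,0],[0,0,0],0],
    [[0,0,0],[0,0,0],0]
  ]
}}

```text
t: 11.95
ee_pos: [0.4829, 0.0853, 0.1061]
tcp_rot: [0.454, 0.542, -0.454, 0.542]
wrist_force: [-8.0, -2.0, 2.9]
opening: 0.0111
```

```bash
python3 -c "
from h import *
rd()"
```

```text
t 11.95 tcp [0.4829 0.0853 0.1061] F [-8.03 -1.98  2.93] op 0.0111
tool axes (cols x y z)
 [[-8.000e-04  9.844e-01  1.761e-01]
 [ 0.000e+00  1.761e-01 -9.844e-01]
 [-1.000e+00 -8.000e-04 -1.000e-04]]
rear x 72.37  y 0.21 mm  under z 10.02  F along -8.25 lat -0.53 z 2.93  Tq [-0.23  1.24  0.01] yaw 10.14
```

Call:
{"fn": "send_rows", "kwargs": {
  "deltas": [
    [[0,0,0],[0,0.4,0],0],
    [[0,0,0],[0,0.3,0],0],
    [[0,0,0],[0,0,0],0],
    [[0,0,0],[0,0,0],0]
  ]
}}

```text
t: 12.28
ee_pos: [0.4834, 0.0854, 0.1061]
tcp_rot: [0.453, 0.543, -0.454, 0.542]
wrist_force: [-8.9, -1.3, 4.3]
opening: 0.0114
```

```bash
python3 -c "
from h import *
rd()"
```

```text
t 12.2833 tcp [0.4834 0.0854 0.1061] F [-8.92 -1.33  4.29] op 0.0114
tool axes (cols x y z)
 [[-1.600e-03  9.844e-01  1.761e-01]
 [-1.000e-04  1.761e-01 -9.844e-01]
 [-1.000e+00 -1.600e-03 -1.000e-04]]
rear x 72.84  y 0.20 mm  under z 10.05  F along -9.01 lat 0.27 z 4.29  Tq [-0.27  1.42 -0.02] yaw 10.14
```

Call:
{"fn": "send_rows", "kwargs": {
  "deltas": [
    [[0,0,0.001],[-0.2,0.3,0],0],
    [[0,0,0],[0,0.3,0],0],
    [[0,0,0],[0,0,0],0],
    [[0,0,0],[0,0,0],0]
  ]
}}

```text
t: 12.62
ee_pos: [0.4837, 0.0855, 0.1061]
tcp_rot: [0.454, 0.543, -0.454, 0.542]
wrist_force: [-8.7, -2.5, 3.1]
opening: 0.0111
```

```bash
python3 -c "
from h import *
rd()"
```

```text
t 12.6167 tcp [0.4837 0.0855 0.1061] F [-8.7  -2.53  3.11] op 0.0111
tool axes (cols x y z)
 [[-1.300e-03  9.844e-01  1.761e-01]
 [-1.000e-04  1.761e-01 -9.844e-01]
 [-1.000e+00 -1.300e-03 -2.000e-04]]
rear x 73.16  y 0.20 mm  under z 10.03  F along -9.01 lat -0.96 z 3.11  Tq [-0.36  1.48 -0.02] yaw 10.14
```

Call:
{"fn": "send_rows", "kwargs": {
  "deltas": [
    [[0,0,0],[0,0.4,0],0],
    [[0,0,0],[0,0.4,0],0],
    [[0,0,0],[0,0,0],0],
    [[0,0,0],[0,0,0],0]
  ]
}}

```text
t: 12.95
ee_pos: [0.4842, 0.0856, 0.1061]
tcp_rot: [0.453, 0.543, -0.454, 0.542]
wrist_force: [-11.8, -2.4, 5.6]
opening: 0.0111
```

```bash
python3 -c "
from h import *
rd()"
```

```text
t 12.95 tcp [0.4842 0.0856 0.1061] F [-11.8   -2.41   5.63] op 0.0111
tool axes (cols x y z)
 [[-2.300e-03  9.844e-01  1.762e-01]
 [-2.000e-04  1.762e-01 -9.844e-01]
 [-1.000e+00 -2.300e-03 -2.000e-04]]
rear x 73.68  y 0.20 mm  under z 10.02  F along -12.04 lat -0.30 z 5.63  Tq [-0.39  1.69 -0.04] yaw 10.15
```

About 12 N, the stop. Back off slowly and see whether the catch holds.

Call:
{"fn": "send_rows", "kwargs": {
  "deltas": [
    [[0,0,0],[0,-1,0],0],
    [[0,0,0],[0,-1,0],0],
    [[0,0,0],[0,-1,0],0],
    [[0,0,0],[0,-1,0],0],
    [[0,0,0],[0,0,0],0],
    [[0,0,0],[0,0,0],0]
  ]
}}

```text
t: 13.45
ee_pos: [0.4816, 0.0851, 0.1062]
tcp_rot: [0.455, 0.542, -0.453, 0.543]
wrist_force: [-5.1, -1.0, -1.3]
opening: 0.0109
```

```bash
python3 -c "
from h import *
rd()"
```

```text
t 13.45 tcp [0.4816 0.0851 0.1062] F [-5.12 -0.97 -1.27] op 0.0109
tool axes (cols x y z)
 [[ 2.600e-03  9.844e-01  1.761e-01]
 [ 5.000e-04  1.761e-01 -9.844e-01]
 [-1.000e+00  2.600e-03 -1.000e-04]]
rear x 71.03  y 0.18 mm  under z 10.11  F along -5.21 lat -0.05 z -1.27  Tq [-0.18  1.02 -0.06] yaw 10.14
```

Call:
{"fn": "send_rows", "kwargs": {
  "deltas": [
    [[0,0,-0.002],[0,-1,0],0],
    [[0,0,0],[0,-1,0],0],
    [[0,0,0],[0,0,0],0],
    [[0,0,0],[0,0,0],0]
  ]
}}

```text
t: 13.78
ee_pos: [0.4802, 0.0848, 0.1066]
tcp_rot: [0.455, 0.542, -0.453, 0.543]
wrist_force: [-4.8, -1.0, -4.5]
opening: 0.0109
```

```bash
python3 -c "
from h import *
rd()"
```

```text
t 13.7833 tcp [0.4802 0.0848 0.1066] F [-4.81 -1.01 -4.46] op 0.0109
tool axes (cols x y z)
 [[ 2.600e-03  9.844e-01  1.761e-01]
 [ 5.000e-04  1.761e-01 -9.844e-01]
 [-1.000e+00  2.600e-03 -0.000e+00]]
rear x 69.66  y 0.17 mm  under z 10.48  F along -4.92 lat -0.14 z -4.46  Tq [-0.28  1.21 -0.07] yaw 10.14
```

Call:
{"fn": "send_rows", "kwargs": {
  "deltas": [
    [[0,0,-0.003],[0.7,0,0],0],
    [[0,0,0],[0,-0.7,0],0],
    [[0,0,0],[0,-0.7,0],0],
    [[0,0,0],[0,0,0],0],
    [[0,0,0],[0,0,0],0]
  ]
}}

```text
t: 14.2
ee_pos: [0.4796, 0.0847, 0.1065]
tcp_rot: [0.454, 0.542, -0.453, 0.543]
wrist_force: [-4.2, -1.0, -2.6]
opening: 0.0114
```

```bash
python3 -c "
from h import *
rd()"
```

```text
t 14.2 tcp [0.4796 0.0847 0.1065] F [-4.23 -1.01 -2.62] op 0.0114
tool axes (cols x y z)
 [[ 1.700e-03  9.844e-01  1.760e-01]
 [ 2.000e-04  1.760e-01 -9.844e-01]
 [-1.000e+00  1.700e-03  1.000e-04]]
rear x 68.98  y 0.13 mm  under z 10.40  F along -4.34 lat -0.25 z -2.62  Tq [-0.15  1.06 -0.04] yaw 10.14
```

Call:
{"fn": "send_rows", "kwargs": {
  "deltas": [
    [[0,0,0],[0.2,-0.6,0],0],
    [[0,0,0],[0,-0.6,0],0],
    [[0,0,0],[0,0,0],0],
    [[0,0,0],[0,0,0],0]
  ]
}}

```text
t: 14.53
ee_pos: [0.4786, 0.0844, 0.1065]
tcp_rot: [0.454, 0.542, -0.453, 0.543]
wrist_force: [-4.0, -2.2, -2.9]
opening: 0.011
```

```bash
python3 -c "
from h import *
rd()"
```

```text
t 14.5333 tcp [0.4786 0.0844 0.1065] F [-4.03 -2.19 -2.9 ] op 0.011
tool axes (cols x y z)
 [[ 2.200e-03  9.844e-01  1.760e-01]
 [ 2.000e-04  1.760e-01 -9.844e-01]
 [-1.000e+00  2.200e-03  1.000e-04]]
rear x 67.98  y 0.09 mm  under z 10.37  F along -4.35 lat -1.45 z -2.90  Tq [-0.12  1.04 -0.01] yaw 10.14
```

Call:
{"fn": "send_rows", "kwargs": {
  "deltas": [
    [[0,0,0],[0.2,-0.6,0],0],
    [[0,0,0],[0,-0.6,0],0],
    [[0,0,0],[0,0,0],0],
    [[0,0,0],[0,0,0],0]
  ]
}}

```text
t: 14.87
ee_pos: [0.4778, 0.0843, 0.1064]
tcp_rot: [0.455, 0.541, -0.453, 0.543]
wrist_force: [-1.6, 0.5, -3.6]
opening: 0.0113
```

```bash
python3 -c "
from h import *
rd()"
```

```text
t 14.8667 tcp [0.4778 0.0843 0.1064] F [-1.64  0.54 -3.64] op 0.0113
tool axes (cols x y z)
 [[ 3.400e-03  9.844e-01  1.760e-01]
 [ 4.000e-04  1.760e-01 -9.844e-01]
 [-1.000e+00  3.400e-03  2.000e-04]]
rear x 67.19  y 0.07 mm  under z 10.35  F along -1.52 lat 0.82 z -3.64  Tq [-0.08  0.68  0.04] yaw 10.14
```

The push drops to 1.5 N at 67 mm, so the catch is taking the load. Ease off a bit more, then open a little.

Call:
{"fn": "send_rows", "kwargs": {
  "deltas": [
    [[0,0,-0.002],[0.3,-0.4,0],0],
    [[0,0,0],[0,0,0],0],
    [[0,0,0],[0,0,0],0]
  ]
}}

```text
t: 15.12
ee_pos: [0.4777, 0.0842, 0.1064]
tcp_rot: [0.454, 0.542, -0.453, 0.543]
wrist_force: [0.1, 0.9, -3.4]
opening: 0.011
```

```bash
python3 -c "
from h import *
rd()"
```

```text
t 15.1167 tcp [0.4777 0.0842 0.1064] F [ 0.09  0.94 -3.4 ] op 0.011
tool axes (cols x y z)
 [[ 2.200e-03  9.844e-01  1.760e-01]
 [ 1.000e-04  1.760e-01 -9.844e-01]
 [-1.000e+00  2.200e-03  3.000e-04]]
rear x 67.11  y 0.04 mm  under z 10.30  F along 0.25 lat 0.91 z -3.40  Tq [0.04 0.37 0.01] yaw 10.14
```

Call:
{"fn": "send_rows", "kwargs": {
  "deltas": [
    [[0,0,0],[0,0,0],0.2],
    [[0,0,0],[0,0,0],0.35],
    [[0,0,0],[0,0,0],0.35],
    [[0,0,0],[0,0,0],0.35],
    [[0,0,0],[0,0,0],0.35],
    [[0,0,0],[0,0,0],0.35],
    [[0,0,0],[0,0,0],0.35],
    [[0,0,0],[0,0,0],0.35],
    [[0,0,0],[0,0,0],0.35],
    [[0,0,0],[0,0,0],0.35],
    [[0,0,0],[0,0,0],0.35]
  ]
}}

```text
t: 16.03
ee_pos: [0.4771, 0.0842, 0.1059]
tcp_rot: [0.454, 0.542, -0.454, 0.542]
wrist_force: [-0.1, -0.0, -0.6]
opening: 0.0297
```

```bash
python3 - <<'E'
from h import *
rd()
m=camera_model("wrist");p,d=camera("wrist");cv2.imwrite("pics/w6.png",p);np.save("w6X.npy",cloud(d,m))
X=np.load("w6X.npy");V=X-[.518,.0914,0];a=V@U*1e3;b=V@N*1e3;z=X[...,2]
# tray front rim
k=(z>.018)&(z<.030)&(a<-25)&(a>-80)&(b>10)&(b<40);print("front edge x",np.percentile(a[k],[.5,2]), "expect -49; under z",np.median(z[k])-.0119)
E
```

```text
t 16.0333 tcp [0.4771 0.0842 0.1059] F [-0.12 -0.03 -0.64] op 0.0297
tool axes (cols x y z)
 [[ 3.000e-04  9.844e-01  1.759e-01]
 [-1.000e-04  1.759e-01 -9.844e-01]
 [-1.000e+00  3.000e-04  1.000e-04]]
rear x 66.43  y 0.09 mm  under z 9.83  F along -0.13 lat -0.01 z -0.64  Tq [ 0.02  0.03 -0.02] yaw 10.13
front edge x [-48.98438952 -48.61507105] expect -49; under z 0.008828168902563861
```

View pics/w6.png

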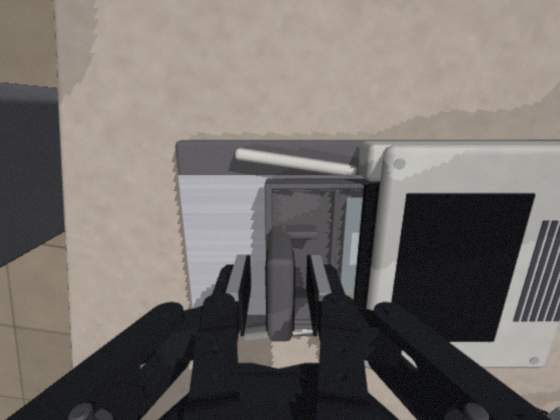

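In w6 the tray sits in the bay with its front edge at x≈267 px, measured -49.0 mm (so the rear is at 67 mm). The grip at 268–293 px is free between the pads at 245 and 312. It has stayed in by itself; I'll re-grip for the pull test.

Call:
{"fn": "send_rows", "kwargs": {
  "deltas": [
    [[0,0,0],[0,0,0],0.2],
    [[0,0,0],[0,0,0],0],
    [[0,0,0],[0,0,0],0],
    [[0,0,0],[0,0,0],0],
    [[0,0,0],[0,0,0],0],
    [[0,0,0],[0,0,0],0]
  ]
}}

```text
t: 16.58
ee_pos: [0.4774, 0.0842, 0.1063]
tcp_rot: [0.454, 0.542, -0.454, 0.543]
wrist_force: [0.7, 0.3, 2.2]
opening: 0.0109
```

```bash
python3 -c "
from h import *
rd()"
```

```text
t 16.5833 tcp [0.4774 0.0842 0.1063] F [0.71 0.33 2.23] op 0.0109
tool axes (cols x y z)
 [[ 1.400e-03  9.844e-01  1.760e-01]
 [-0.000e+00  1.760e-01 -9.844e-01]
 [-1.000e+00  1.400e-03  2.000e-04]]
rear x 66.81  y 0.05 mm  under z 10.20  F along 0.75 lat 0.20 z 2.23  Tq [ 0.1  -0.35 -0.01] yaw 10.13
```

Call:
{"fn": "send_rows", "kwargs": {
  "deltas": [
    [[0,0,0],[0,-0.4,0],0],
    [[0,0,0],[0,-0.4,0],0],
    [[0,0,0],[0,0,0],0],
    [[0,0,0],[0,0,0],0]
  ]
}}

```text
t: 16.92
ee_pos: [0.477, 0.0841, 0.1063]
tcp_rot: [0.455, 0.542, -0.453, 0.543]
wrist_force: [5.5, 2.0, -0.5]
opening: 0.0111
```

```bash
python3 -c "
from h import *
rd()"
```

```text
t 16.9167 tcp [0.477  0.0841 0.1063] F [ 5.53  2.02 -0.47] op 0.0111
tool axes (cols x y z)
 [[ 2.700e-03  9.844e-01  1.759e-01]
 [ 2.000e-04  1.759e-01 -9.844e-01]
 [-1.000e+00  2.600e-03  3.000e-04]]
rear x 66.40  y 0.03 mm  under z 10.23  F along 5.80 lat 1.01 z -0.47  Tq [ 0.2  -0.99 -0.04] yaw 10.13
```

Call:
{"fn": "send_rows", "kwargs": {
  "deltas": [
    [[0,0,0],[0,0,0],0],
    [[0,0,0],[0,0,0],0],
    [[0,0,0],[0,0,0],0]
  ]
}}

```text
t: 17.17
ee_pos: [0.477, 0.0841, 0.1063]
tcp_rot: [0.455, 0.542, -0.453, 0.543]
wrist_force: [5.4, 1.4, -1.4]
opening: 0.0113
```

```bash
python3 -c "
from h import *
rd()"
```

```text
t 17.1667 tcp [0.477  0.0841 0.1063] F [ 5.38  1.36 -1.43] op 0.0113
tool axes (cols x y z)
 [[ 2.600e-03  9.844e-01  1.759e-01]
 [ 2.000e-04  1.759e-01 -9.844e-01]
 [-1.000e+00  2.600e-03  3.000e-04]]
rear x 66.39  y 0.03 mm  under z 10.23  F along 5.54 lat 0.39 z -1.43  Tq [ 0.17 -1.02  0.01] yaw 10.13
```

The pull has held steadily at about 5.5 N without the tray moving. Ease off, open and rise straight up.

Call:
{"fn": "send_rows", "kwargs": {
  "deltas": [
    [[0,0,0],[0,0.8,0],0],
    [[0,0,0],[0,0,0],0],
    [[0,0,0],[0,0,0],0.2],
    [[0,0,0],[0,0,0],0.35],
    [[0,0,0],[0,0,0],0.35],
    [[0,0,0],[0,0,0],0.35],
    [[0,0,0],[0,0,0],0.35],
    [[0,0,0],[-10,0,0],0.35],
    [[0,0,0],[-20,0,0],0.35],
    [[0,0,0],[-30,0,0],0.35],
    [[0,0,0],[-40,0,0],0.35],
    [[0,0,0],[0,0,0],0.35]
  ]
}}

```text
t: 18.17
ee_pos: [0.481, 0.0845, 0.2151]
tcp_rot: [0.457, 0.538, -0.45, 0.546]
wrist_force: [1.9, 0.6, 0.4]
opening: 0.03
```

Call:
{"fn": "send_rows", "kwargs": {
  "deltas": [
    [[0,0,0],[-30,0,0],0.35],
    [[0,0,0],[0,0,0],0.35],
    [[0,0,0],[0,0,0],0.35],
    [[0,0,0],[0,0,0],0.35]
  ]
}}

```text
t: 18.5
ee_pos: [0.4769, 0.0842, 0.236]
tcp_rot: [0.454, 0.542, -0.454, 0.542]
wrist_force: [-0.4, -0.4, -0.6]
opening: 0.0297
```

```bash
python3 - <<'E'
from h import *
rd()
m=camera_model("wrist");p,d=camera("wrist");cv2.imwrite("pics/w7.png",p)
X=cloud(d,m);V=X-[.518,.0914,0];a=V@U*1e3;b=V@N*1e3;z=X[...,2]
k=(z>.018)&(z<.030)&(a<-25)&(a>-90)&(b>10)&(b<40);print("front edge x",np.percentile(a[k],[.5,2]))
k=(z>.055)&(z<.07)&(a<-20)&(a>-90)&(abs(b)<25);print("grip top x",np.percentile(a[k],[2,50,98]),np.median(z[k]))
E
```

```text
t 18.5 tcp [0.4769 0.0842 0.236 ] F [-0.43 -0.41 -0.59] op 0.0297
tool axes (cols x y z)
 [[ 6.000e-04  9.844e-01  1.760e-01]
 [-1.000e-04  1.760e-01 -9.844e-01]
 [-1.000e+00  6.000e-04  2.000e-04]]
rear x 66.27  y 0.12 mm  under z 139.87  F along -0.49 lat -0.33 z -0.59  Tq [ 0.01  0.09 -0.01] yaw 10.13
front edge x [-48.9225281 -48.8425222]
grip top x [-47.38496273 -41.28875348 -35.17068562] 0.06191047164954777
```

View pics/w7.png

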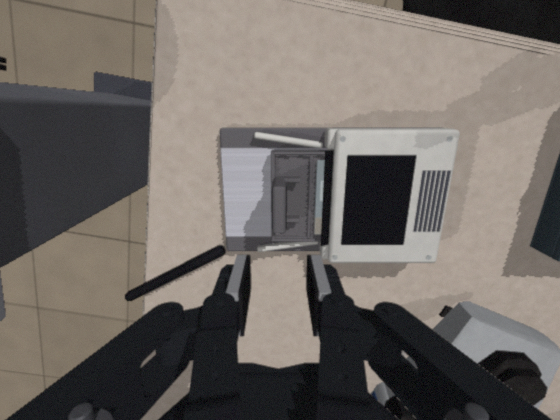

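The tray sits in the bay with its front edge at x≈272 px (-48.9 mm, so the rear is at 67.1 mm). The marker is where it was and the gripper is clear. Handing in.

```bash
python3 -c "
from rig import *
print(hand_in())"
```

```text
the job is handed in; nothing more can be done
None
```

The slide tray is latched in the reader, it held against an outward pull, and I handed the job in at 18.5 s of the 72 s allowed. The hand-in gave no verdict.

- **Latching:** I carried the tray level to the bay and slid it in. I then pressed it to the catch's stop, reading about 12 N at the wrist including friction. As I eased off, the push fell to zero with the rear end 67 mm behind the mouth. I let go and it stayed in for about 0.8 s with nothing touching it.
- **Pull check:** I took the grip again and pulled outward at about 5.5 N for roughly 0.4 s. The tray did not move. I then let go and raised the arm clear.
- **Last checks:** The front edge measured -48.9 mm, which puts the rear end at 67.1 mm. The force on the arm was about zero. The marker, the only bystander in the last view, had not moved.
- **Not fully confirmed:**
  - The wrist force readings wandered by about 1 N, and I never measured the load on the catch pin directly.
  - While I eased off, the wrist read a 3–4 N downward force that I did not explain. It was gone once the gripper opened.
  - I did not look again at the bottle, dish or beaker at the end. The planned path kept away from them.

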